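Chase the paint out of a microscope stand's lamp-post thread

TASK

The microscope stand has been repainted and a thread tap is already started in one of its two rear bosses to clean out the thread. Run the tap down to depth, one full turn clockwise in all from where you find it, the way a fitter does: half a turn clockwise, a quarter turn back to clear the flutes, half a turn clockwise, a quarter back, and a last half turn clockwise, letting go of the wrench and taking it afresh whenever your wrist runs out of turn. Then let go, leaving tap and wrench in the boss and the things around the work where they lie.

Things in the scene. Friction and masses are not known exactly. Their poses are not given: they have to be found in the camera images.
- wrench_mid (a point): Centre of the steel body of the tap wrench, on the upright tap's axis, 102 mm above the bench (sinks 1.25 mm a turn). The body is a block 46 mm long (its x), 22 mm wide (y), 16 mm high (z, up) with flat long sides to pinch from above; the tap's 5 mm square stands 4 mm above it. The 8 mm tap runs down to the boss top, 52 mm below this point. The wrench is fast on the tap and only turns about it.
- wrench_end (a point): Outer end, on its centre line, of the wrench's adjusting handle (the one with a ribbed sleeve), 90 mm from the wrench's centre along its +x. The other handle, smooth and tapered, ends 90 mm to -x. Both are round steel, about 9 mm thick, level with the middle of the body.
- wrench (a joint): How far the tap has been turned in from where it was found, rad: 0 at the start, growing clockwise seen from above (6.28 is one full turn), falling as it is backed off. The tap turns stiffly, about 0.25 N m, and stays where it is left. It meets the bottom of the hole 0.3 rad past the full turn.
- stand: Heavy cast base of the microscope stand, cream, fixed on the bench; top 38 mm above the bench. Origin on the bench midway between the two bosses; the slab runs from x = -45 to +215 mm and y = -150 to +150 mm. The bosses, 34 mm across, rise to 50 mm above the bench at y = +72 and -72 mm; the tap stands in one of them, a socket-head screw (8 mm high) closes the other.
- dish_mid (a point): Bystander: centre of a shallow glass dish, 80 mm across and 14 mm high, with four screws in it, standing on the stand's round stage plate.
- tray_mid (a point): Bystander: centre of a flat metal tray of slides, 215 x 125 x 12 mm, lying on the bench beside the stand.
- oil_mid (a point): Bystander: middle of a small white oil bottle with a black spout, 40 mm across and 102 mm high (this point 40 mm above its foot), standing beside the stand.
- brush_mid (a point): Bystander: middle of a thin wooden-handled brush, 190 mm long (its x) and 9 mm thick, lying on the bench beside the stand.

How it is judged:
On the way, in this order (a step that is already met when the one before it is completed fails the run):
1. first stroke: the tap is turned about half a turn clockwise (at least 150 degrees in from the start) (value of joint wrench above 2.62 rad), for 0.1 s.
2. it is then backed about a quarter turn (to 120 degrees or less) without first being driven on past 225 degrees; driving on past 225 degrees instead fails, because the next stroke is then already made ((value of joint wrench below 2.1 rad or value of joint wrench above 3.93 rad)), for 0.1 s.
3. second stroke: about half a turn clockwise again (past 225 degrees) (value of joint wrench above 3.92 rad), for 0.1 s.
4. it is again backed about a quarter turn (to 210 degrees or less) without first being driven on past 315 degrees; driving on instead fails likewise ((value of joint wrench below 3.67 rad or value of joint wrench above 5.5 rad)), for 0.1 s.
5. last stroke: about half a turn clockwise to depth (past 315 degrees) (value of joint wrench above 5.49 rad), for 0.1 s.
At the end, for the whole second after the job is handed in: The tap stands still in its boss, one full turn further in than it was found (at least 335 degrees; the hole's bottom stops it at 377), and the dish, tray, bottle and brush are within 30 mm of where they lay (value of joint wrench above 5.85 rad and velocity of joint wrench between -0.05 and 0.05 rad/s and distance of each of dish_mid, tray_mid, oil_mid, brush_mid from where it was at the start of the episode below 0.03 m); the robot touches nothing.
It fails at once if the tap is unscrewed more than 45 degrees back from where it was found (value of joint wrench below -0.79 rad).
It fails at once if the dish, tray, oil bottle or brush is moved 30 mm or more (distance of any of dish_mid, tray_mid, oil_mid, brush_mid from where it was at the start of the episode above 0.03 m).
It also fails if it takes over 72 s, if anything falls off the work surface, if the arm or the gripper's body presses on something with over 40 N, if the wrist force passes 120 N, or if a joint passes its speed limit or range.

ROBOT

A 6-joint arm with a two-finger parallel gripper is mounted at the origin on the work surface. World frame = base frame: x ahead of the robot, y to its left, z up, the work surface at z = 0. Lengths are in m, angles in rad, forces in N, time in s.
With the tool pointing down it reaches from about 0.225 to 0.875 m from the base axis. Payload 3.4 kg.
Tool frame: the origin (TCP) lies at the very end of the fingers, on their centre line; the grasp point (between the pads) lies 19 mm behind it; x points along the fingers, z is the direction in which the jaws open and shut, and the axes are right-handed (so a half turn about x gives the same grasp; the last joint's range is limited). The gripper opens to 85 mm and grips with 20 to 120 N. Pads are 22 mm wide; open, the fingers measure 114 mm over their backs; the gripper's body (76 mm by 85 mm) begins 54 mm behind the grasp point. The pads swing forward as they close: fully open they stand 13 mm farther back than shut.
Start: joints at [1.167, 0.276, 1.505, -0, 1.361, -0.121], TCP at [0.16, 0.552, 0.21] pointing down, gripper open.
Joint ranges: [-2.89, 2.89], [-0.75, 2.08], [0.22, 2.7], [-1.18, 4.32], [0.11, 2.71], [-2.7, 2.7]. Speed limits (rad/s): [2.57, 2.57, 3.14, 3.14, 3.14, 3.14].

INTERFACE

Orientations are given as a unit quaternion [w, x, y, z].
In Python, from rig import manip, viewer, finder gives the robot as it stands.
- The arm moves only by the tool move_arm, never from a script. Its argument "rows" is a list of rows, each a list of 3 entries, a list of its own where there are three numbers: the shift along the tool's x, y, z in mm, then the turn about the tool's x in rad, then the finger opening in mm, from 0 to 85.4. A call has 1 to 8 rows; each row is the pose to reach, as a shift and turn from the pose measured when the call began, along the tool's axes at that moment; what a row does not reach only later rows make up. A row lasts 1/12 s, in which the tool goes at most 41.7 mm and 7.16 degrees, less where a joint would pass 70% of its speed; a pose out of reach is approached as far as the arm can. A call with a gripper value outside its range is refused whole. The fingers move at their own pace and stop on an object; "force" is the grip in N (left out, the last holds). Time passes only in rows, so rows that repeat a pose let the fingers close. It gives the time, the measured TCP pose, the force and the opening at its end, in the units of the state.
- manip.get_state(): the state, without advancing time (a new reading comes with each control period).
- viewer.get_image(name): name is "scene" or "top"; returns the picture (384x512x3 uint8, red, green, blue); there is no depth.
- viewer.get_calibration(name): a dict with "mtx" (3x3 intrinsics, pixels), "k1" (the pictures are not rectified: a ray, as slopes to the right and down, at radius r is drawn at 1 + k1 r^2 times it, then the intrinsics apply), "R" (3x3) and "t" (3): a world point X has camera coordinates R X + t. Camera axes: x right, y down, z forward; pixel columns grow to the right and rows downward; lengths in m; the calibration is good to about 2 mm. A picture is of the moment at which its call begins. get_calibration takes no time and is no camera call.
- manip.sign_off(): hands the job in, once; it reports no verdict.
Trained networks look in the newest picture that a camera, given by its name, has taken for a name from the list of things; names that differ only in an ending like _2 or _b are one class to them, and where a whole thing is asked for, a point or a joint stands for the part that bears it (a point fixed in the world has none). Each returns a list of dicts, best first, with "score" (0 to 1); they miss things now and then, are a little off and sometimes report something else, mostly with a low value. They report only what shows in the picture. A call takes as long as a camera call.
- finder.look_for(target, camera): "centre" ([column, row] in pixels, amid what is visible of it).
- finder.trace(target, camera): "mask" (384x512 bool, what is visible of it) and "centre" ([column, row] in pixels, amid what is visible of it).
The state is a dict: "clock": time; "qpos": joint angles; "qd": joint speeds; "effort": joint torques, N m; "position": TCP position; "ee_rot": TCP orientation; "contact_force": force on the tool from outside, world axes, zero at the start; "moment": the same for the moment, N m; "width": finger opening in m.
Only numpy, scipy, OpenCV 4.12 (cv2) and the standard library are available. Lean on these libraries where they do the work, as an engineer would, in place of code of your own. Each camera call takes 0.05 s, during which the arm holds its last target.

## Working session

There is one attempt and no reset: what is moved stays moved. The work goes in short steps, Python scripts to look and compute and a tool call to move; the robot and the scene stay as the last step left them, time stands still between calls to the robot, and variables do not carry over. Pictures are saved under pics/ and viewed, and the job is handed in when it is done.

Besides the shell and the picture viewer there is one more tool, called after "Emit:" as name(argument=value, ...), one argument or row to a line, values as JSON. move_arm: Moves the arm, as the interface text tells. Its arguments: {"type":"object","properties":{"rows":{"type":"array"},"force":{"type":"number"}},"required":["rows"]}

```bash
ls; mkdir -p pics
python3 - <<'E'
from rig import manip, viewer, finder
import cv2
print(manip.get_state())
for n in("scene","top"):
    im=viewer.get_image(n); cv2.imwrite(f"pics/{n}0.png",im[:,:,::-1])
    print(n,viewer.get_calibration(n))
    for t in("wrench_mid","wrench_end","dish_mid","oil_mid","brush_mid","tray_mid"):
        print(t,[(round(d["score"],2),[round(float(v),1) for v in d["centre"]]) for d in finder.look_for(t,n)][:3])
print(manip.get_state()["clock"])
E
```

```text
pics
{'clock': 0.0, 'qpos': array([ 1.16700960e+00,  2.76620781e-01,  1.50617040e+00,  3.24433543e-05,
        1.36071848e+00, -1.20979342e-01]), 'qd': array([-0.00036213, -0.00093159,  0.00103045, -0.00125486, -0.00112703,
       -0.00077443]), 'effort': array([ 2.88732363e-04, -4.16790104e+01, -2.45799297e+01, -2.22072958e-05,
        1.13743823e-02, -5.04108073e-06]), 'position': array([0.16020342, 0.55161672, 0.20931022]), 'ee_rot': array([ 0.56488446, -0.42486981,  0.56606998,  0.42421217]), 'contact_force': array([-0.2444991 ,  0.34301674,  0.48583635]), 'moment': array([-0.0645227 ,  0.06552273, -0.00071641]), 'width': 0.08552050131864232}
scene {'mtx': array([[415.42506681,   0.        , 256.44691201],
       [  0.        , 415.42506681, 201.15367803],
       [  0.        ,   0.        ,   1.        ]]), 'k1': -0.04220434588297172, 'R': array([[-0.81129969,  0.58458191,  0.00753682],
       [ 0.46445294,  0.65230376, -0.5989852 ],
       [-0.3550722 , -0.48245601, -0.80072463]]), 't': array([ 0.45418127, -0.22301601,  1.26154408])}
wrench_mid [(0.95, [315.7, 240.4])]
wrench_end [(0.88, [319.8, 239.4]), (0.47, [246.1, 269.0])]
dish_mid [(0.84, [245.8, 271.3])]
oil_mid [(0.88, [238.7, 161.6])]
brush_mid [(0.54, [222.7, 198.1])]
tray_mid [(0.79, [343.2, 343.5])]
top {'mtx': array([[402.41273242,   0.        , 255.6953036 ],
       [  0.        , 402.41273242, 190.14824418],
       [  0.        ,   0.        ,   1.        ]]), 'k1': 0.04335845577600449, 'R': array([[-0.02477332, -0.99932809,  0.02701194],
       [-0.99006846,  0.02078548, -0.13904101],
       [ 0.13838614, -0.03018818, -0.98991815]]), 't': array([0.0355567 , 0.57954953, 0.97470472])}
wrench_mid []
wrench_end [(0.96, [184.1, 210.1]), (0.65, [210.6, 150.3])]
dish_mid [(0.93, [212.7, 152.1])]
oil_mid [(0.55, [326.7, 219.7])]
brush_mid [(0.7, [298.4, 175.9])]
tray_mid [(0.68, [116.5, 182.7])]
0.7
```

View pics/scene0.png

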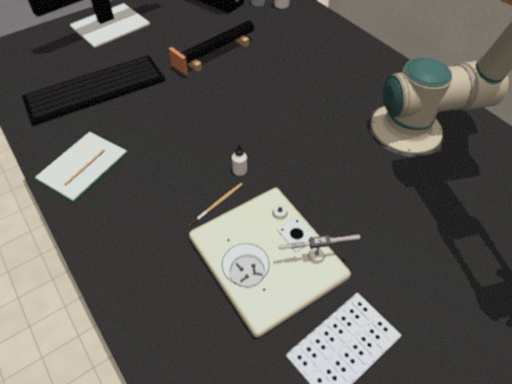

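View pics/top0.png

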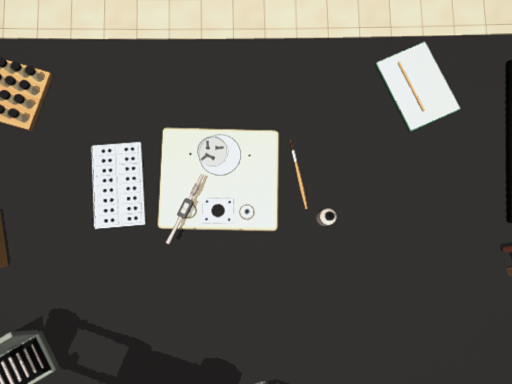

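Run:
```python
from rig import finder
import cv2,numpy as np
a=cv2.imread("pics/scene0.png")[210:280,250:380];b=cv2.imread("pics/top0.png")[165:255,140:260]
cv2.imwrite("pics/z0.png",np.vstack([cv2.resize(a,(650,350),interpolation=cv2.INTER_CUBIC)]))
cv2.imwrite("pics/z1.png",cv2.resize(b,(720,540),interpolation=cv2.INTER_CUBIC))
for n in("scene","top"):
    for t in("wrench",):
        for d in finder.trace(t,n)[:2]:
            ys,xs=np.nonzero(d["mask"]);print(n,d["score"],d["centre"],xs.min(),xs.max(),ys.min(),ys.max(),len(xs))
```

```text
scene 0.76 [317.6, 243.0] 279 358 236 255 535
top 0.73 [189.4, 209.3] 166 203 174 243 503
```

View pics/z0.png

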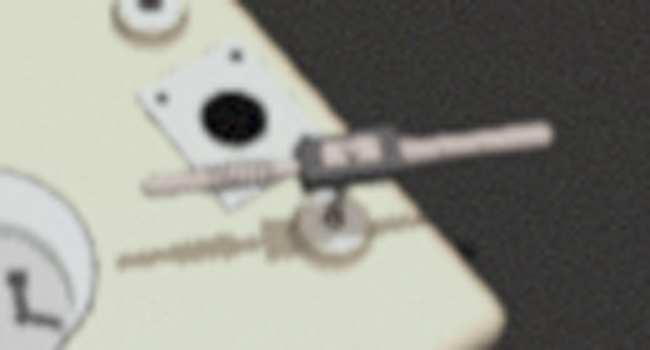

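View pics/z1.png

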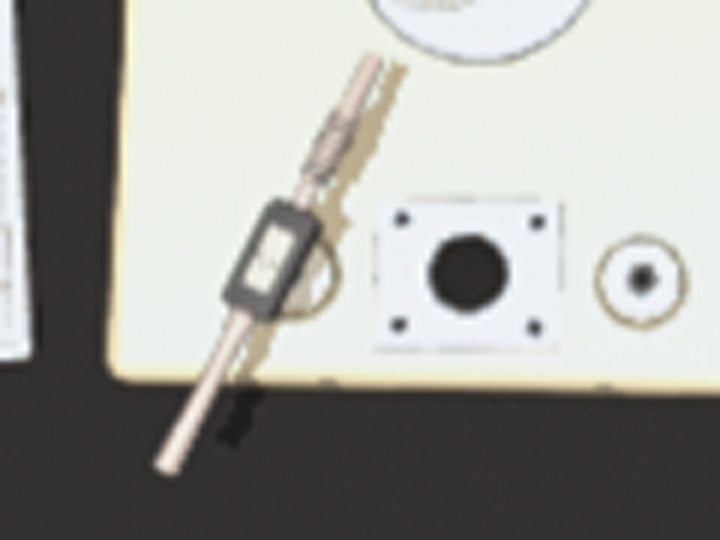

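```bash
cat > h.py <<'E'
import numpy as np
from rig import manip, viewer, finder
from scipy.optimize import least_squares
C={n:viewer.get_calibration(n) for n in("scene","top")}
def proj(X,n):
    c=C[n];p=c["R"]@np.asarray(X)+c["t"];s=p[:2]/p[2];s=s*(1+c["k1"]*(s@s));return c["mtx"][:2,:2]@s+c["mtx"][:2,2]
def tri(a,b):
    r=least_squares(lambda X:np.r_[proj(X,"scene")-a,proj(X,"top")-b],[.4,.2,.1]);return r.x,np.sqrt(2*r.cost)
def ray(px,n,z):
    r=least_squares(lambda u:proj([u[0],u[1],z],n)-px,[.4,.2]);return np.r_[r.x,z]
E
python3 - <<'E'
from h import *
np.set_printoptions(precision=4,suppress=True)
m=tri([320.2,242],[185.3,208.3]);r=tri([279.5,247.2],[202,175.2]);s=tri([359.5,236.8],[168.2,242])
print(m,r,s,(r[0]+s[0])/2)
d=r[0]-s[0];print(np.linalg.norm(d),np.degrees(np.arctan2(d[1],d[0])))
print("z102",ray([185.3,208.3],"top",.106),ray([320.2,242],"scene",.103))
# boss
print("screw boss", tri([280,212],[247,211.7]))
for nm,a,b in(("dish",[245.8,268],[215,154]),("oil",[239,162],[326.7,217])):print(nm,tri(a,b))
print("screwboss z.058",ray([247,211.5],"top",.058))
print("slab corners", [ray(p,"top",.038) for p in([159,229],[277,229],[163,129],[278,130])])
print("tray",ray([118.5,185],"top",.01))
R=manip.get_state()["ee_rot"];print(R)
from scipy.spatial.transform import Rotation as Ro
print(Ro.from_quat(R[[1,2,3,0]]).as_matrix())
E
```

```text
(array([0.5308, 0.1917, 0.1005]), np.float64(1.3537502127316932)) (array([0.6096, 0.1513, 0.1002]), np.float64(0.5226152836430717)) (array([0.453 , 0.2315, 0.1013]), np.float64(2.0717314928554424)) [0.5313 0.1914 0.1008]
0.17595852731388648 -27.126308137502757
z102 [0.5318 0.1892 0.106 ] [0.5307 0.194  0.103 ]
screw boss (array([0.5248, 0.0467, 0.0417]), np.float64(1.0482601139690306))
dish (array([0.6772, 0.123 , 0.0354]), np.float64(0.6262556562984216))
oil (array([ 0.5084, -0.155 ,  0.0315]), np.float64(0.5982580372220039))
screwboss z.058 [0.5252 0.0455 0.058 ]
slab corners [array([0.4886, 0.2635, 0.038 ]), array([ 0.4815, -0.0285,  0.038 ]), array([0.7433, 0.2553, 0.038 ]), array([ 0.7361, -0.0393,  0.038 ])]
tray [0.6051 0.373  0.01  ]
[ 0.5655 -0.4245  0.5654  0.4246]
[[ 0.0001 -0.9603  0.2791]
 [ 0.0001  0.2791  0.9603]
 [-1.     -0.      0.0001]]
```

Emit:
move_arm(
  rows=[
    [[0,-35,-19],0.03,85],
    [[0,-72,-38],0.06,85],
    [[0,-109,-58],0.09,85],
    [[0,-145,-77],0.12,85],
    [[0,-182,-97],0.15,85],
    [[0,-218,-116],0.17,85],
    [[0,-255,-135],0.19,85],
    [[0,-290,-154],0.19,85],
  ],
  force=80,
)

```text
clock: 1.47
position: [0.3974, 0.3218, 0.2105]
ee_rot: [0.604, -0.369, 0.603, 0.369]
contact_force: [-0.8, 0.0, 0.2]
width: 0.0851
```

```bash
cat >> h.py <<'E'
from scipy.spatial.transform import Rotation as Ro
def delta(T,yaw=None):
    s=manip.get_state();q=s["ee_rot"];R=Ro.from_quat(q[[1,2,3,0]]).as_matrix()
    y=np.arctan2(R[1,2],R[0,2])
    print("clk %.2f"%s["clock"],"pos",np.round(s["position"],4),"yaw %.2f"%np.degrees(y),"shift mm",np.round(1000*R.T@(np.array(T)-s["position"]),1),"turn", None if yaw is None else round(y-np.radians(yaw),3),"q",np.round(s["qpos"],3),"w",round(s["width"],4),"F",np.round(s["contact_force"],1),"M",np.round(s["moment"],2),"tilt",np.round(R[:,0],3))
E
python3 -c "
from h import *
delta([.531,.191,.17],62.9)"
```

```text
clk 1.47 pos [0.3974 0.3218 0.2105] yaw 62.87 shift mm [  40.6 -178.5  -55.5] turn -0.001 q [ 0.545  0.179  1.636 -0.     1.326 -0.553] w 0.0851 F [-0.8  0.   0.2] M [0.04 0.02 0.01] tilt [ 0.001  0.001 -1.   ]
```

Emit:
move_arm(
  rows=[
    [[0,-35,-11],0,85],
    [[0,-72,-22],0,85],
    [[5,-109,-34],0,85],
    [[15,-145,-45],0,85],
    [[28,-170,-53],0,85],
    [[40,-178.5,-55.5],0,85],
    [[40,-178.5,-55.5],0,85],
    [[40,-178.5,-55.5],0,85],
  ],
)

```text
clock: 2.13
position: [0.5298, 0.1912, 0.1697]
ee_rot: [0.603, -0.368, 0.604, 0.369]
contact_force: [0.2, 1.1, 0.4]
width: 0.0848
```

Run:
```python
from h import *
import cv2
delta([.531,.191,.083],62.9)
for n in("scene","top"): cv2.imwrite(f"pics/{n}1.png",viewer.get_image(n)[:,:,::-1])
a=cv2.imread("pics/scene1.png")[150:280,250:400];b=cv2.imread("pics/top1.png")[140:280,110:260]
cv2.imwrite("pics/z2.png",np.hstack([cv2.resize(a,(400,400)),cv2.resize(b,(400,400))]))
```

```text
clk 2.13 pos [0.5298 0.1912 0.1697] yaw 62.82 shift mm [86.7 -1.3  0.4] turn -0.001 q [ 2.220e-01  2.850e-01  1.595e+00  1.000e-03  1.263e+00 -8.750e-01] w 0.0848 F [0.2 1.1 0.4] M [ 0.03  0.03 -0.01] tilt [-0.002  0.001 -1.   ]
```

View pics/z2.png

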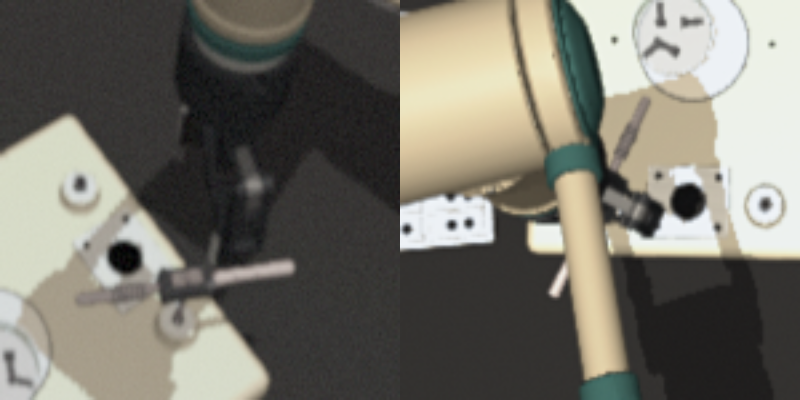

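Emit:
move_arm(
  rows=[
    [[25,-1,0],0,85],
    [[50,-1,0],0,85],
    [[75,-1,0],0,85],
    [[86,-1,0],0,85],
    [[86,-1,0],0,85],
    [[86,-1,0],0,85],
  ],
)

```text
clock: 2.73
position: [0.5305, 0.1932, 0.0858]
ee_rot: [0.603, -0.369, 0.602, 0.37]
contact_force: [-0.1, 0.4, 0.9]
width: 0.0848
```

Run:
```python
from h import *
delta([.531,.191,.083],62.9)
```

```text
clk 2.73 pos [0.5305 0.1932 0.0858] yaw 63.04 shift mm [ 2.8 -1.4 -1.7] turn 0.002 q [ 0.225  0.356  1.717  0.002  1.067 -0.876] w 0.0848 F [-0.1  0.4  0.9] M [-0.01 -0.07 -0.01] tilt [ 0.001  0.002 -1.   ]
```

Emit:
move_arm(
  rows=[
    [[2,-1,-1.5],0,50],
    [[3,-1,-1.5],0,15],
    [[3,-1,-1.5],0,15],
    [[3,-1,-1.5],0,15],
    [[3,-1,-1.5],0,15],
    [[3,-1,-1.5],0,15],
    [[3,-1,-1.5],0,15],
    [[3,-1,-1.5],0,15],
  ],
  force=50,
)

```text
clock: 3.4
position: [0.5311, 0.1916, 0.0835]
ee_rot: [0.604, -0.369, 0.602, 0.37]
contact_force: [-0.1, 0.3, 6.2]
width: 0.0201
```

Run:
```python
from h import *
delta([.531,.191,.083],62.9)
```

```text
clk 3.40 pos [0.5311 0.1916 0.0835] yaw 63.03 shift mm [ 0.5 -0.1 -0.6] turn 0.002 q [ 0.222  0.358  1.72   0.002  1.061 -0.879] w 0.0201 F [-0.1  0.3  6.2] M [0.11 0.16 0.05] tilt [ 0.002  0.002 -1.   ]
```

Emit:
move_arm(
  rows=[
    [[0,0,0],0,15],
    [[0,0,0],0.08,15],
    [[0,0,0],0.16,15],
    [[0,0,0],0.24,15],
    [[0,0,0],0.32,15],
    [[0,0,0],0.4,15],
    [[0,0,0],0.5,15],
    [[0,0,0],0.5,15],
  ],
  force=90,
)

```text
clock: 4.07
position: [0.5315, 0.192, 0.0837]
ee_rot: [0.677, -0.208, 0.674, 0.209]
contact_force: [-0.1, 1.6, 1.4]
width: 0.0184
```

Run:
```python
from h import *
import cv2
delta([.531,.191,.083],62.9-28.6)
for n in("scene",): cv2.imwrite(f"pics/{n}2.png",viewer.get_image(n)[:,:,::-1])
a=cv2.imread("pics/scene2.png")[150:280,250:400]
cv2.imwrite("pics/z3.png",cv2.resize(a,(600,520)))
```

```text
clk 4.07 pos [0.5315 0.192  0.0837] yaw 34.30 shift mm [ 0.7 -0.5 -1. ] turn 0.0 q [ 0.222  0.358  1.72   0.003  1.06  -0.378] w 0.0184 F [-0.1  1.6  1.4] M [ 0.25  0.03 -0.05] tilt [ 0.003  0.003 -1.   ]
```

View pics/z3.png

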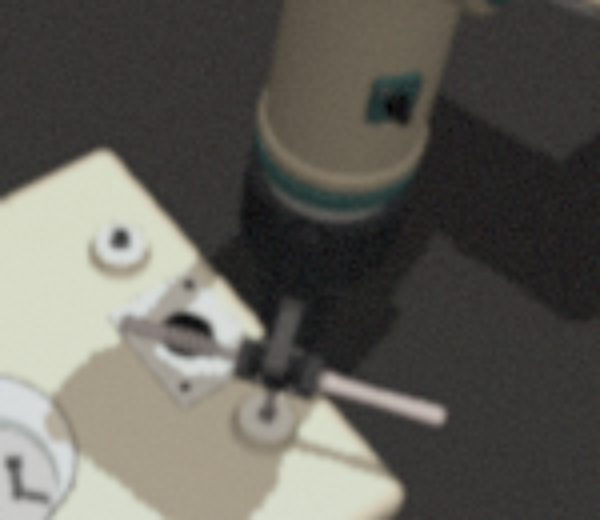

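Emit:
move_arm(
  rows=[
    [[0,0,0],0.1,15],
    [[0,0,0],0.2,15],
    [[0,0,0],0.3,15],
    [[0,0,0],0.4,15],
    [[0,0,0],0.5,15],
    [[0,0,0],0.6,15],
    [[0,0,0],0.7,15],
    [[0,0,0],0.8,15],
  ],
)

```text
clock: 4.78
position: [0.5324, 0.1923, 0.0836]
ee_rot: [0.705, 0.072, 0.702, -0.069]
contact_force: [1.0, 1.5, 0.7]
width: 0.0182
```

Emit:
move_arm(
  rows=[
    [[0,0,0],0.1,15],
    [[0,0,0],0.2,15],
    [[0,0,0],0.3,15],
    [[0,0,0],0.4,15],
    [[0,0,0],0.5,15],
    [[0,0,0],0.6,15],
    [[0,0,0],0.7,15],
    [[0,0,0],0.8,15],
  ],
)

```text
clock: 5.45
position: [0.5334, 0.1918, 0.0834]
ee_rot: [0.622, 0.341, 0.619, -0.337]
contact_force: [1.4, -0.0, -0.7]
width: 0.0183
```

Run:
```python
from h import *
delta([.531,.191,.083],-117)
```

```text
clk 5.45 pos [0.5334 0.1918 0.0834] yaw -57.36 shift mm [ 0.4 -2.4 -0.6] turn 1.041 q [2.220e-01 3.590e-01 1.719e+00 1.000e-03 1.057e+00 1.222e+00] w 0.0183 F [ 1.4 -0.  -0.7] M [-0.13 -0.28  0.26] tilt [ 0.006  0.003 -1.   ]
```

Emit:
move_arm(
  rows=[
    [[0,-0.5,0],0.1,15],
    [[0,-1,0],0.2,15],
    [[0,-1,0],0.3,15],
    [[0,-1,0],0.4,15],
    [[0,-1,0],0.5,15],
    [[0,-1,0],0.6,15],
    [[0,-1,0],0.7,15],
    [[0,-1,0],0.8,15],
  ],
)

```text
clock: 6.12
position: [0.5336, 0.1907, 0.0833]
ee_rot: [0.44, 0.557, 0.438, -0.552]
contact_force: [2.5, -0.3, 0.8]
width: 0.0185
```

Emit:
move_arm(
  rows=[
    [[0,0,0],0.08,15],
    [[0,0,0],0.16,15],
    [[0,0,0],0.24,15],
    [[0,0,0],0.26,15],
    [[0,0,0],0.26,15],
    [[0,0,0],0.26,15],
  ],
)

```text
clock: 6.62
position: [0.5336, 0.1904, 0.0832]
ee_rot: [0.365, 0.609, 0.363, -0.603]
contact_force: [-0.4, -1.4, 2.6]
width: 0.0186
```

Run:
```python
from h import *
import cv2
delta([.531,.191,.083],-117)
cv2.imwrite("pics/s4.png",cv2.resize(viewer.get_image("scene")[150:280,250:400,::-1],(600,520)))
```

```text
clk 6.62 pos [0.5336 0.1904 0.0832] yaw -118.00 shift mm [ 0.2 -2.6  0.7] turn -0.017 q [ 2.210e-01  3.580e-01  1.721e+00 -1.000e-03  1.054e+00  2.281e+00] w 0.0186 F [-0.4 -1.4  2.6] M [-0.17 -0.02  0.22] tilt [ 0.008  0.001 -1.   ]
```

View pics/s4.png

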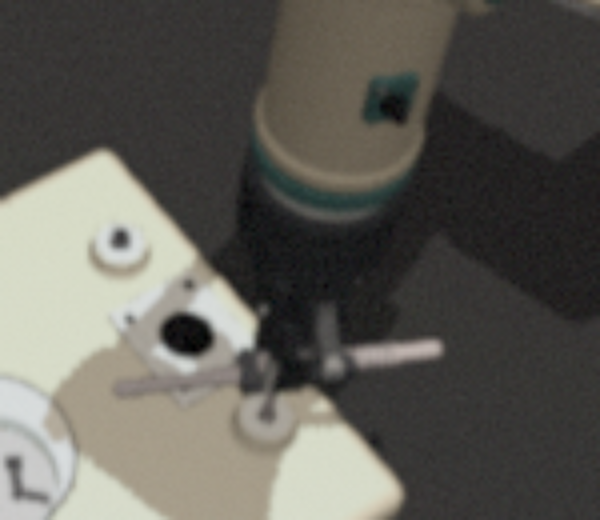

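Emit:
move_arm(
  rows=[
    [[0,0,0],-0.1,15],
    [[0,0,0],-0.2,15],
    [[0,0,0],-0.3,15],
    [[0,0,0],-0.4,15],
    [[0,0,0],-0.5,15],
    [[0,0,0],-0.6,15],
    [[0,0,0],-0.7,15],
    [[0,0,0],-0.8,15],
  ],
)

```text
clock: 7.33
position: [0.5337, 0.1913, 0.0833]
ee_rot: [0.574, 0.418, 0.57, -0.413]
contact_force: [0.0, 2.2, 2.4]
width: 0.0183
```

Emit:
move_arm(
  rows=[
    [[0,0,0],-0.1,15],
    [[0,0,0],-0.2,15],
    [[0,0,0],-0.3,15],
    [[0,0,0],-0.4,15],
    [[0,0,0],-0.5,15],
    [[0,0,0],-0.6,15],
    [[0,0,0],-0.7,15],
    [[0,0,0],-0.8,15],
  ],
)

```text
clock: 8.0
position: [0.5331, 0.1922, 0.0834]
ee_rot: [0.691, 0.16, 0.687, -0.156]
contact_force: [-0.8, 2.1, 4.1]
width: 0.0185
```

Emit:
move_arm(
  rows=[
    [[0,0,0],0,15],
    [[0,0,0],0,15],
    [[0,0,0],0,15],
  ],
)

```text
clock: 8.25
position: [0.533, 0.1923, 0.0835]
ee_rot: [0.691, 0.161, 0.687, -0.156]
contact_force: [-0.6, -0.3, 2.0]
width: 0.0185
```

Run:
```python
from h import *
import cv2
delta([.531,.191,.083],-27)
cv2.imwrite("pics/s5.png",cv2.resize(viewer.get_image("scene")[150:280,250:400,::-1],(600,520)))
```

```text
clk 8.25 pos [0.533  0.1923 0.0835] yaw -25.95 shift mm [ 0.5 -2.  -1.2] turn 0.018 q [0.221 0.358 1.721 0.004 1.055 0.672] w 0.0185 F [-0.6 -0.3  2. ] M [ 0.13  0.14 -0.02] tilt [ 0.007  0.005 -1.   ]
```

View pics/s5.png

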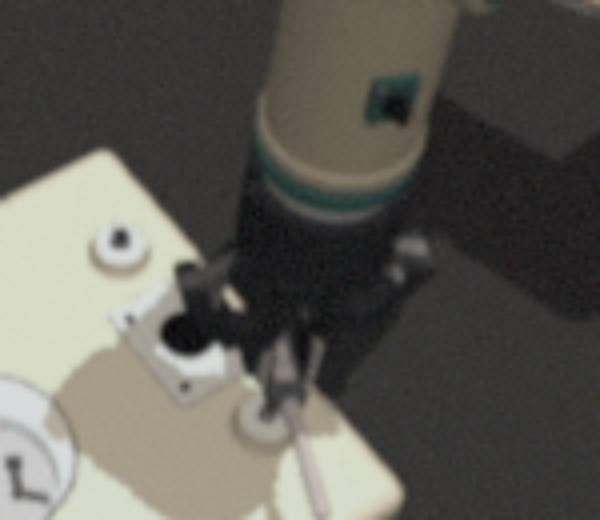

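Emit:
move_arm(
  rows=[
    [[0,0,0],0,60],
    [[0,0,0],0,85],
    [[0,0,0],0,85],
    [[0,0,0],0,85],
    [[-10,0,0],0,85],
    [[-30,0,0],0,85],
    [[-50,0,0],0,85],
    [[-60,0,0],0,85],
  ],
)

```text
clock: 8.97
position: [0.534, 0.1923, 0.1464]
ee_rot: [0.692, 0.162, 0.686, -0.156]
contact_force: [0.3, 0.3, 0.9]
width: 0.0851
```

Emit:
move_arm(
  rows=[
    [[0,0,0],-0.1,85],
    [[0,0,0],-0.22,85],
    [[0,0,0],-0.34,85],
    [[0,0,0],-0.46,85],
    [[0,0,0],-0.58,85],
    [[0,0,0],-0.7,85],
    [[0,0,0],-0.82,85],
    [[0,0,0],-0.94,85],
  ],
)

```text
clock: 9.63
position: [0.534, 0.1922, 0.1467]
ee_rot: [0.69, -0.171, 0.681, 0.174]
contact_force: [0.2, 0.3, 0.9]
width: 0.0848
```

Emit:
move_arm(
  rows=[
    [[0,0,0],-0.12,85],
    [[0,0,0],-0.24,85],
    [[0,0,0],-0.36,85],
    [[0,0,0],-0.48,85],
    [[0,0,0],-0.6,85],
    [[0,0,0],-0.72,85],
    [[0,0,0],-0.84,85],
    [[0,0,0],-0.96,85],
  ],
)

```text
clock: 10.3
position: [0.534, 0.1922, 0.147]
ee_rot: [0.532, -0.472, 0.523, 0.47]
contact_force: [0.5, -0.5, 0.5]
width: 0.0847
```

Run:
```python
from h import *
import cv2
delta([.532,.1915,.14],154)
cv2.imwrite("pics/s6.png",cv2.resize(viewer.get_image("scene")[150:280,250:400,::-1],(600,520)))
```

```text
clk 10.30 pos [0.534  0.1922 0.147 ] yaw 83.60 shift mm [ 7.   1.9 -0.9] turn -1.229 q [ 0.221  0.3    1.634  0.004  1.196 -1.24 ] w 0.0847 F [ 0.5 -0.5  0.5] M [-0.04  0.01 -0.02] tilt [ 0.012  0.006 -1.   ]
```

View pics/s6.png

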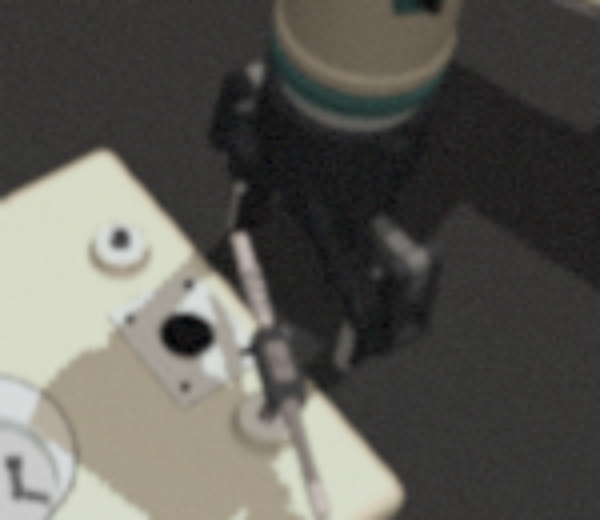

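Emit:
move_arm(
  rows=[
    [[0,0,0],-0.12,85],
    [[0,0,0],-0.24,85],
    [[0,1,-0.5],-0.36,85],
    [[0,2,-1],-0.48,85],
    [[0,2,-1],-0.6,85],
    [[0,2,-1],-0.72,85],
    [[0,2,-1],-0.84,85],
    [[0,2,-1],-0.96,85],
  ],
)

```text
clock: 11.02
position: [0.5319, 0.1914, 0.1472]
ee_rot: [-0.251, 0.665, -0.244, -0.659]
contact_force: [-0.7, 0.8, -0.8]
width: 0.0849
```

Run:
```python
from h import *
delta([.532,.1915,.0835],154)
a=ray([310,209.6],"scene",.101);b=ray([330,278.2],"scene",.101);print(a,b,(a+b)/2,np.linalg.norm(a-b),np.degrees(np.arctan2(*(a-b)[1::-1])))
```

```text
clk 11.02 pos [0.5319 0.1914 0.1472] yaw 138.99 shift mm [63.7  0.6  0.3] turn -0.262 q [ 0.22   0.296  1.638  0.004  1.194 -2.207] w 0.0849 F [-0.7  0.8 -0.8] M [-0.02  0.   -0.03] tilt [ 0.012  0.006 -1.   ]
[0.49178355 0.11413753 0.101     ] [0.57008725 0.27043599 0.101     ] [0.5309354  0.19228676 0.101     ] 0.17481612245453773 -116.61033181841032
```

Emit:
move_arm(
  rows=[
    [[0,0,0],-0.12,85],
    [[10,0,0],-0.24,85],
    [[25,0,0],-0.26,85],
    [[45,0,0],-0.26,85],
    [[60,0,0],-0.26,85],
    [[63,0,0],-0.26,85],
    [[63,0,0],-0.26,85],
    [[63,0,0],-0.26,85],
  ],
)

```text
clock: 11.68
position: [0.5331, 0.1919, 0.0849]
ee_rot: [-0.163, 0.693, -0.157, -0.685]
contact_force: [0.6, -1.0, 0.5]
width: 0.0852
```

Run:
```python
from h import *
delta([.532,.1915,.0835],154)
```

```text
clk 11.68 pos [0.5331 0.1919 0.0849] yaw 153.84 shift mm [1.3 0.8 0.8] turn -0.003 q [ 0.22   0.353  1.724  0.004  1.051 -2.466] w 0.0852 F [ 0.6 -1.   0.5] M [-0.06  0.03 -0.03] tilt [ 0.013  0.006 -1.   ]
```

Emit:
move_arm(
  rows=[
    [[1,0.5,0.5],0,50],
    [[1,0.5,0.5],0,15],
    [[1,0.5,0.5],0,15],
    [[1,0.5,0.5],0,15],
    [[1,0.5,0.5],0,15],
    [[1,0.5,0.5],0,15],
    [[1,0.5,0.5],0,15],
  ],
)

```text
clock: 12.27
position: [0.5329, 0.1916, 0.0847]
ee_rot: [-0.163, 0.693, -0.157, -0.684]
contact_force: [-0.1, -0.6, 5.8]
width: 0.0181
```

Emit:
move_arm(
  rows=[
    [[0,0,0],0.1,15],
    [[0,0,0],0.2,15],
    [[0,0,0],0.3,15],
    [[0,0,0],0.4,15],
    [[0,0,0],0.5,15],
    [[0,0,0],0.6,15],
    [[0,0,0],0.7,15],
    [[0,0,0],0.8,15],
  ],
)

```text
clock: 12.93
position: [0.5331, 0.1912, 0.0846]
ee_rot: [-0.421, 0.574, -0.412, -0.568]
contact_force: [0.6, -1.0, 1.4]
width: 0.018
```

Run:
```python
from h import *
delta([.532,.1915,.083],-27)
```

```text
clk 12.93 pos [0.5331 0.1912 0.0846] yaw 107.79 shift mm [1.6 1.  0.6] turn 2.353 q [ 0.22   0.353  1.726  0.002  1.048 -1.662] w 0.018 F [ 0.6 -1.   1.4] M [-0.28 -0.04  0.31] tilt [ 0.014  0.005 -1.   ]
```

Emit:
move_arm(
  rows=[
    [[0,0,0],0.1,15],
    [[0,0,0],0.2,15],
    [[0,0,0],0.3,15],
    [[0,0,0],0.4,15],
    [[0,0,0],0.5,15],
    [[0,0,0],0.6,15],
    [[0,0,0],0.7,15],
    [[0,0,0],0.8,15],
  ],
)

```text
clock: 13.6
position: [0.5329, 0.1906, 0.0844]
ee_rot: [0.612, -0.364, 0.602, 0.362]
contact_force: [-0.0, -0.8, 0.7]
width: 0.0179
```

Emit:
move_arm(
  rows=[
    [[0,0,0],0.1,15],
    [[0,0,0],0.2,15],
    [[0,0,0],0.3,15],
    [[0,0,0],0.4,15],
    [[0,0,0],0.5,15],
    [[0,0,0],0.6,15],
    [[0,0,0],0.7,15],
    [[0,0,0],0.8,15],
  ],
)

```text
clock: 14.27
position: [0.5324, 0.1904, 0.0843]
ee_rot: [0.705, -0.096, 0.696, 0.097]
contact_force: [0.1, 0.2, 1.4]
width: 0.0182
```

Emit:
move_arm(
  rows=[
    [[0,0,0],0.1,15],
    [[0,0,0],0.2,15],
    [[0,0,0],0.3,15],
    [[0,0,0],0.4,15],
    [[0,0,0],0.5,15],
    [[0,0,0],0.6,15],
    [[0,0,0],0.7,15],
    [[0,0,0],0.75,15],
  ],
)

```text
clock: 14.93
position: [0.532, 0.1906, 0.0842]
ee_rot: [0.691, 0.17, 0.683, -0.166]
contact_force: [0.1, 0.7, 0.4]
width: 0.0178
```

Emit:
move_arm(
  rows=[
    [[0,0,0],0,15],
    [[0,0,0],0,15],
    [[0,0,0],0,15],
  ],
)

```text
clock: 15.18
position: [0.532, 0.1906, 0.0842]
ee_rot: [0.691, 0.17, 0.683, -0.165]
contact_force: [0.3, 0.6, 0.9]
width: 0.0178
```

Run:
```python
from h import *
import cv2
delta([.532,.1915,.083],-27)
cv2.imwrite("pics/s7.png",cv2.resize(viewer.get_image("scene")[150:280,250:400,::-1],(600,520)))
```

```text
clk 15.18 pos [0.532  0.1906 0.0842] yaw -27.41 shift mm [ 1.2  0.8 -0.4] turn -0.007 q [2.200e-01 3.530e-01 1.727e+00 1.000e-03 1.050e+00 6.980e-01] w 0.0178 F [0.3 0.6 0.9] M [0.04 0.16 0.12] tilt [ 0.012  0.003 -1.   ]
```

View pics/s7.png

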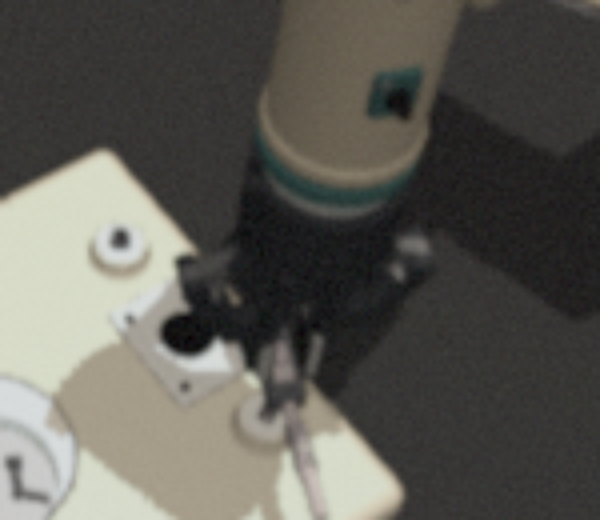

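Emit:
move_arm(
  rows=[
    [[0,0,0],-0.1,15],
    [[0,0,0],-0.2,15],
    [[0,0,0],-0.3,15],
    [[0,0,0],-0.4,15],
    [[0,0,0],-0.5,15],
    [[0,0,0],-0.6,15],
    [[0,0,0],-0.7,15],
    [[0,0,0],-0.8,15],
  ],
)

```text
clock: 15.9
position: [0.5323, 0.1904, 0.0843]
ee_rot: [0.702, -0.114, 0.693, 0.115]
contact_force: [0.5, -0.8, 1.7]
width: 0.0179
```

Emit:
move_arm(
  rows=[
    [[0,0,0],-0.1,15],
    [[0,0,0],-0.2,15],
    [[0,0,0],-0.3,15],
    [[0,0,0],-0.4,15],
    [[0,0,0],-0.5,15],
    [[0,0,0],-0.6,15],
    [[0,0,0],-0.7,15],
    [[0,0,0],-0.77,15],
  ],
)

```text
clock: 16.57
position: [0.5328, 0.1905, 0.0844]
ee_rot: [0.608, -0.371, 0.598, 0.368]
contact_force: [0.9, 0.9, 1.9]
width: 0.0179
```

Emit:
move_arm(
  rows=[
    [[0,0,0],0,15],
    [[0,0,0],0,15],
    [[0,0,0],0,15],
  ],
)

```text
clock: 16.82
position: [0.5329, 0.1905, 0.0845]
ee_rot: [0.608, -0.37, 0.598, 0.368]
contact_force: [0.3, 0.4, 1.4]
width: 0.0181
```

Run:
```python
from h import *
import cv2
delta([.532,.1915,.083],63)
cv2.imwrite("pics/s8.png",cv2.resize(viewer.get_image("scene")[150:280,250:400,::-1],(600,520)))
```

```text
clk 16.82 pos [0.5329 0.1905 0.0845] yaw 62.91 shift mm [1.4 1.2 0.5] turn -0.002 q [ 2.200e-01  3.530e-01  1.726e+00  1.000e-03  1.049e+00 -8.790e-01] w 0.0181 F [0.3 0.4 1.4] M [-0.07  0.03 -0.11] tilt [ 0.014  0.004 -1.   ]
```

View pics/s8.png

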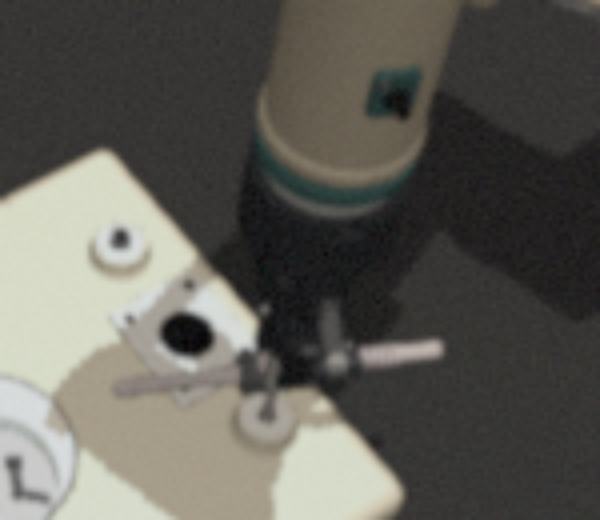

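Sleeve end at right (440,350 in the crop), as after the first stroke: 180° in. Now the last half turn.

Emit:
move_arm(
  rows=[
    [[0,0,0],0.1,15],
    [[0,0,0],0.2,15],
    [[0,0,0],0.3,15],
    [[0,0,0],0.4,15],
    [[0,0,0],0.5,15],
    [[0,0,0],0.6,15],
    [[0,0,0],0.7,15],
    [[0,0,0],0.8,15],
  ],
)

```text
clock: 17.53
position: [0.5324, 0.1903, 0.0843]
ee_rot: [0.704, -0.103, 0.695, 0.104]
contact_force: [-0.9, 0.0, 0.6]
width: 0.0176
```

Emit:
move_arm(
  rows=[
    [[0,0,0],0.1,15],
    [[0,0,0],0.2,15],
    [[0,0,0],0.3,15],
    [[0,0,0],0.4,15],
    [[0,0,0],0.5,15],
    [[0,0,0],0.6,15],
    [[0,0,0],0.7,15],
    [[0,0,0],0.8,15],
  ],
)

```text
clock: 18.2
position: [0.532, 0.1905, 0.0841]
ee_rot: [0.688, 0.181, 0.68, -0.176]
contact_force: [0.2, 0.5, 1.3]
width: 0.0179
```

Emit:
move_arm(
  rows=[
    [[0,0,0],0.1,15],
    [[0,0,0],0.2,15],
    [[0,0,0],0.3,15],
    [[0,0,0],0.4,15],
    [[0,0,0],0.5,15],
    [[0,0,0],0.6,15],
    [[0,0,0],0.7,15],
    [[0,0,0],0.8,15],
  ],
)

```text
clock: 18.87
position: [0.5318, 0.1909, 0.084]
ee_rot: [0.562, 0.436, 0.557, -0.429]
contact_force: [-0.2, 1.5, -0.2]
width: 0.0177
```

Run:
```python
from h import *
delta([.532,.1915,.083],-117)
```

```text
clk 18.87 pos [0.5318 0.1909 0.084 ] yaw -75.37 shift mm [ 1.   0.3 -0.5] turn 0.727 q [2.210e-01 3.530e-01 1.727e+00 1.000e-03 1.049e+00 1.535e+00] w 0.0177 F [-0.2  1.5 -0.2] M [0.27 0.07 0.33] tilt [ 0.012  0.004 -1.   ]
```

Emit:
move_arm(
  rows=[
    [[0,0,0],0.1,15],
    [[0,0,0],0.2,15],
    [[0,0,0],0.3,15],
    [[0,0,0],0.4,15],
    [[0,0,0],0.5,15],
    [[0,0,0],0.6,15],
    [[0,0,0],0.7,15],
    [[0,0,0],0.73,15],
  ],
)

```text
clock: 19.53
position: [0.5319, 0.1912, 0.0838]
ee_rot: [0.368, 0.608, 0.366, -0.6]
contact_force: [0.4, 0.9, 0.1]
width: 0.0175
```

Emit:
move_arm(
  rows=[
    [[0,0,0],0,15],
    [[0,0,0],0,15],
    [[0,0,0],0,15],
  ],
)

```text
clock: 19.78
position: [0.532, 0.1913, 0.0839]
ee_rot: [0.369, 0.608, 0.367, -0.6]
contact_force: [0.0, 0.7, 1.3]
width: 0.0183
```

Run:
```python
from h import *
import cv2
delta([.532,.1915,.083],-117)
cv2.imwrite("pics/s9.png",cv2.resize(viewer.get_image("scene")[150:280,250:400,::-1],(600,520)))
```

```text
clk 19.78 pos [0.532  0.1913 0.0839] yaw -117.35 shift mm [ 0.9 -0.1 -0.2] turn -0.006 q [2.210e-01 3.530e-01 1.727e+00 2.000e-03 1.049e+00 2.268e+00] w 0.0183 F [0.  0.7 1.3] M [ 0.18 -0.02  0.23] tilt [ 0.012  0.004 -1.   ]
```

View pics/s9.png

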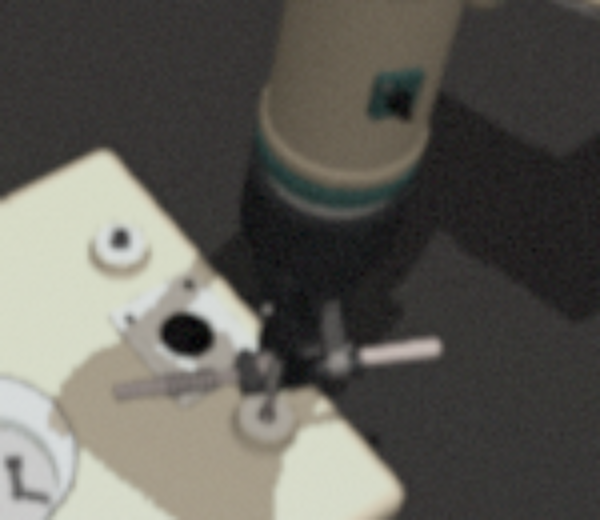

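Emit:
move_arm(
  rows=[
    [[0,0,0],0,50],
    [[0,0,0],0,85],
    [[0,0,0],0,85],
    [[0,0,0],0,85],
    [[-15,0,0],0,85],
    [[-40,0,0],0,85],
    [[-75,0,0],0,85],
    [[-110,0,0],0,85],
  ],
)

```text
clock: 20.5
position: [0.5298, 0.1906, 0.1943]
ee_rot: [0.368, 0.608, 0.367, -0.601]
contact_force: [0.9, -0.3, -0.5]
width: 0.0849
```

Run:
```python
from h import *
delta([.35,.35,.21])
```

```text
clk 20.50 pos [0.5298 0.1906 0.1943] yaw -117.37 shift mm [ -16.8 -232.8  -59.1] turn None q [2.210e-01 2.610e-01 1.566e+00 2.000e-03 1.304e+00 2.269e+00] w 0.0849 F [ 0.9 -0.3 -0.5] M [ 0.02 -0.05 -0.01] tilt [ 0.009  0.004 -1.   ]
```

Emit:
move_arm(
  rows=[
    [[-8,-30,-8],0,85],
    [[-16,-60,-15],0,85],
    [[-16,-95,-24],0,85],
    [[-16,-130,-33],0,85],
    [[-16,-165,-42],0,85],
    [[-16,-200,-51],0,85],
    [[-16,-232,-59],0,85],
    [[-16,-232,-59],0,85],
  ],
)

```text
clock: 21.17
position: [0.3459, 0.3525, 0.2094]
ee_rot: [0.368, 0.606, 0.37, -0.6]
contact_force: [0.0, 0.2, -0.6]
width: 0.0851
```

Emit:
move_arm(
  rows=[
    [[0,0,0],0,85],
    [[0,0,0],0,85],
    [[0,0,0],0,85],
  ],
)

```text
clock: 21.42
position: [0.3466, 0.352, 0.2094]
ee_rot: [0.368, 0.606, 0.369, -0.6]
contact_force: [0.3, 0.2, -1.1]
width: 0.0847
```

Run:
```python
from h import *
import cv2
delta([.35,.35,.21])
for n in("scene","top"): cv2.imwrite(f"pics/{n}9.png",viewer.get_image(n)[:,:,::-1])
a=cv2.imread("pics/scene9.png");b=cv2.imread("pics/top9.png")
cv2.imwrite("pics/z9.png",np.hstack([cv2.resize(a[130:384,170:420],(400,400)),cv2.resize(b[100:270,80:350],(400,400))]))
for n in("scene","top"):
    for t in("dish_mid","oil_mid","brush_mid","tray_mid"):
        print(n,t,[(round(d["score"],2),[round(float(v),1) for v in d["centre"]]) for d in finder.look_for(t,n)][:2])
```

```text
clk 21.42 pos [0.3466 0.352  0.2094] yaw -117.13 shift mm [-0.6  3.9  0.3] turn None q [0.652 0.149 1.677 0.    1.307 2.696] w 0.0847 F [ 0.3  0.2 -1.1] M [ 0.05 -0.   -0.01] tilt [ 0.007  0.006 -1.   ]
scene dish_mid [(0.66, [246.9, 269.3])]
scene oil_mid [(0.85, [238.3, 159.4]), (0.74, [316.1, 240.2])]
scene brush_mid [(0.74, [217.7, 203.0]), (0.72, [268.3, 257.9])]
scene tray_mid [(0.74, [266.5, 258.4]), (0.68, [345.8, 346.2])]
top dish_mid [(0.72, [211.2, 153.5]), (0.38, [298.0, 172.4])]
top oil_mid [(0.54, [210.5, 152.2]), (0.51, [327.7, 220.0])]
top brush_mid [(0.47, [297.7, 178.5])]
top tray_mid [(0.61, [116.6, 184.0])]
```

View pics/z9.png

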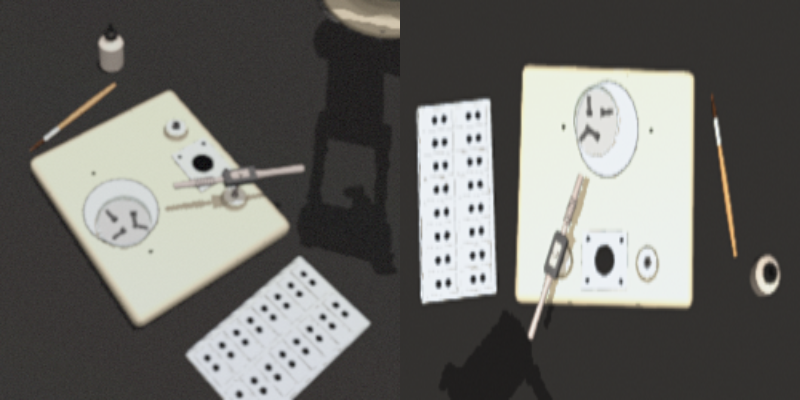

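Emit:
move_arm(
  rows=[
    [[0,0,0],-0.1,85],
    [[0,0,0],-0.2,85],
    [[0,0,0],-0.3,85],
    [[0,0,0],-0.3,85],
    [[0,0,0],-0.3,85],
  ],
)

```text
clock: 22.33
position: [0.3461, 0.3524, 0.2093]
ee_rot: [0.454, 0.545, 0.454, -0.539]
contact_force: [0.1, 0.0, -0.1]
width: 0.0855
```

Run:
```python
from h import *
import cv2
b=cv2.imread("pics/top9.png")[165:255,140:260]
cv2.imwrite("pics/z10.png",cv2.resize(b,(720,540),interpolation=cv2.INTER_CUBIC))
delta([0,0,0])
```

```text
clk 22.33 pos [0.3461 0.3524 0.2093] yaw -100.07 shift mm [ 205.  -280.2  409. ] turn None q [6.530e-01 1.490e-01 1.677e+00 1.000e-03 1.307e+00 2.399e+00] w 0.0855 F [ 0.1  0.  -0.1] M [-0.01  0.    0.  ] tilt [ 0.006  0.006 -1.   ]
```

View pics/z10.png

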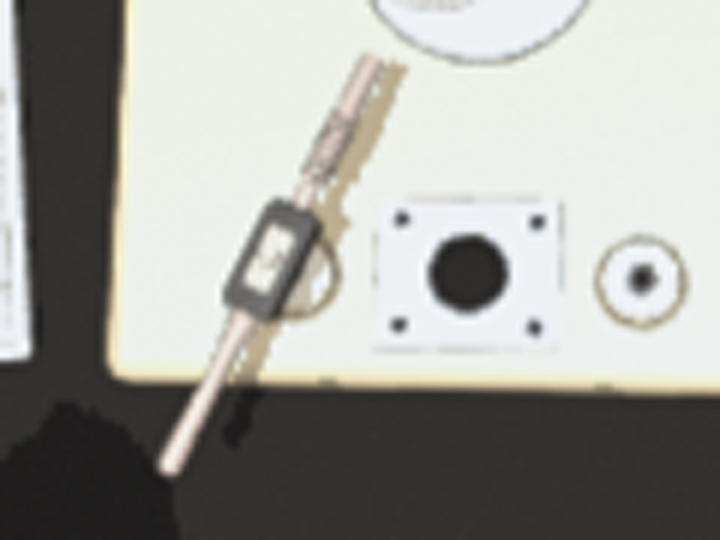

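The wrench matches its starting picture to within about a degree: sleeve end at (374,57) and smooth end at (168,467) in the crop. That is one full turn.

```bash
python3 -c "
from rig import manip
print(manip.sign_off())"
```

```text
the job is handed in; nothing more can be done
None
```

The tap is run down one full turn, and I handed the job in with the gripper open and clear, after about 22 s on the robot's clock. sign_off reports no verdict.

- **Strokes:** I gripped the wrench body from above and turned half a turn clockwise and a quarter back. I then let go, lifted, took the wrench afresh with the wrist half a turn round, and turned half clockwise, a quarter back and half clockwise. Each stroke ended within a degree or so of the aim, judged by the tool angle. The pictures showed the wrench turning with the gripper.
- **Final angle:** in the last top picture the wrench lies within about a degree of where it started, with the ribbed sleeve on its original side. That puts the tap at about 360°.
- **Bystanders:** the dish, tray, oil bottle and brush look unmoved in both pictures. Their detections agree with the start to within about 7 px; the largest shift is the brush in the scene view. The finder also gave some false hits, such as "tray" on the stand and "oil" on the wrench or the dish.
- **Forces:** the readings between moves stayed under about 7 N.
- **Off-plan readings:** while gripping, the opening read 18–20 mm although the body is 22 mm wide. The tool's tilt drifted by up to about 0.014 rad.
- **Close call:** on retreat the last joint came to 2.696 rad, against its 2.7 limit, so I turned it back to 2.40 before handing in.

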